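# Open the combination lock of the key safe

## Task

Flip the flat cover plate of the key safe right over so that the dial lies open, then turn the dial clockwise (seen from above), click by click, until the sprung shackle pops up a little. Then take the shackle by its bow, pull it up fully open and finish while still holding it there, with the cover still turned over; leave the timer, the bottle and the pen where they are.

Things in the scene. Friction and masses are not known exactly. Their poses are not given: they have to be found in the camera images.
- lock_case: Key safe: grey flat case fixed to the worktop, 200 (x) x 176 (y) x 50 mm high, top at z = 0.050. Origin on the worktop, 15 mm in -x and 5 mm in -y of its middle. In its frame: dial axis at x = -0.030, y = 0; shackle at x = 0.075, y = 0; cover hinge line along x at y = 0.072, z = 0.088.
- cover (a joint): Hinge of the flat aluminium cover plate (76 mm along the case's x, 112 mm from hinge to free edge, 4 mm thick). 0 rad = shut, level over the dial; 1.57 = upright; 3.05 = turned right over (end stop), nearly level beyond the hinge on the case's +y side. It swings freely: short of upright it falls shut, past upright it falls open.
- cover_tab (a point): Grip point in the black tab on the cover's free edge: a block 24 mm wide (cover's x, along the hinge), 44 mm long (y, radial), 12 mm thick. The point is 16 mm inside its outer end, 140 mm from the hinge line. Cover shut: on the -y side, z = 0.088, 32 mm free below. Pinched across its 24 mm it swivels between the fingers.
- cover_hinge (a point): Middle of the cover's hinge line (fixed), z = 0.088. Axes are the case's: the hinge line runs along x, and the cover swings from -y upward and over to +y.
- dial_grip (a point): Grip point of the dial on its vertical axis, z = 0.072, 22 mm above the case top. Black disc, 54 mm diameter, with a raised bar grip 44 mm long (dial's x), 14 mm thick (dial's y), 25 mm high (top at z = 0.082). Axes turn with the dial, z up.
- dial: The dial (origin on its axis at the case top). Turns without end, light friction, a very faint click every 0.35 rad. The one position that frees the shackle is not known: 0.7 to 2.5 rad clockwise, seen from above, of the start. There (within about 0.08 rad) the shackle pops up and locks the dial against turning on.
- shackle (a joint): Slide of the shackle, m: under 0.002 = locked down (dial at any wrong position); 0.002 to 0.004 = dial at the notch's very edge, turn a little on; about 0.009 = popped up by its spring; 0.040 = end stop, fully open. A 300 N/m spring draws it back to the popped-up height when let go (about 9 N fully open), so it stays open only while held up.
- shackle_bar (a point): Middle of the level crossbar of the shackle's bow: round steel bar of 10 mm diameter; the bow is 54 mm wide (y) and its crossbar runs along the case's y; bar centre at z = 0.095 when locked, rising with the shackle. The straight level part of the bar is 20 mm long. Axes are the case's.
- shackle_bow: The shackle's bow, an upside-down U of 10 mm round steel bar with two upright legs 44 mm apart along the case's y. Origin between the legs at the height of the case top when locked; rises with the shackle.
- timer: Bystander: bench timer, 58 x 72 x 18 mm, lying on the worktop. Origin at the centre of its underside.
- reagent_bottle: Bystander: closed white reagent bottle, 48 mm in diameter, 105 mm tall, standing. Origin at the centre of its underside.
- marker_pen: Bystander: black marker pen, 131 mm long (its y), 14 mm high, lying on the worktop. Origin at the centre of its underside.

How it is judged:
On the way, in this order (a step that is already met when the one before it is completed fails the run):
1. the cover is turned over, past 2.6 rad (value of joint cover above 2.6 rad and value of joint shackle below 0.003 m), for 0.2 s.
2. the dial has freed the shackle: it has popped up by itself, untouched (value of joint shackle between 0.0045 and 0.014 m and contact force between the fingers and shackle_bow below 0.2 N), for 0.2 s.
At the end, for the whole second after the job is handed in: The shackle is pulled up at least 30 mm of its 40 mm travel and held there by the fingers (contact force over 2 N), the cover lies turned over (past 2.6 rad), and the timer, bottle and pen are within 30 mm of where they were, the bottle upright (value of joint shackle above 0.03 m and contact force between the fingers and shackle_bow above 2 N and value of joint cover above 2.6 rad and distance of each of timer, reagent_bottle, marker_pen from where it was at the start of the episode below 0.03 m and angle between reagent_bottle's own z axis and vertical below 0.3 rad); the arm keeps its last pose, push and grip.
It fails at once if a bystander was knocked away or the bottle tipped over (distance of any of timer, reagent_bottle, marker_pen from where it was at the start of the episode above 0.05 m or angle between reagent_bottle's own z axis and vertical above 0.5 rad).
It also fails if it takes over 72 s, if anything falls off the work surface, if the arm or the gripper's body presses on something with over 40 N, if the wrist force passes 120 N, or if a joint passes its speed limit or range.

## Robot

A 6-joint arm with a two-finger parallel gripper is mounted at the origin on a cart in front of the work surface, level with it; the furniture and walls round the work are solid. World frame = base frame: x ahead of the robot, y to its left, z up, the work surface at z = 0. Lengths are in m, angles in rad, forces in N, time in s.
With the tool pointing down it reaches from about 0.325 to 0.85 m from the base axis. Payload 15.5 kg.
Tool frame: the origin (TCP) lies between the finger pads; the fingertips stand 14 mm ahead of it and the grasp point (between the pads) lies 5 mm behind it; z points along the fingers, y is the direction in which the jaws open and shut (so a half turn about z gives the same grasp; the last joint's range is limited). The gripper opens to 91 mm and grips with 3 to 60 N. Pads are 32 mm wide; open, the fingers measure 118 mm over their backs; the gripper's body (76 mm by 178 mm) begins 60 mm behind the grasp point.
Start: joints at [1.24, 0.494, 1.345, -0, 1.302, -0.096], TCP at [0.145, 0.608, 0.228] pointing down, gripper open.
Joint ranges: [-2.91, 2.91], [-0.82, 2.16], [0.22, 2.67], [-1.22, 4.37], [0.12, 2.79], [-3.08, 3.08]. Speed limits (rad/s): [1.89, 1.89, 2.57, 3.01, 3.01, 3.01].

## Interface

Orientations are given as a unit quaternion [x, y, z, w].
In Python, from station import env gives the robot as it stands.
- The arm moves only by the tool drive_tool, never from a script. Its argument "steps" is a list of rows, each an object of numbers: "hand": the opening, from 0 (shut) to 1 (fully open); "tx", "ty", "tz": the shift along the tool's x, y, z in mm; "ax", "ay", "az": the turn, a rotation vector about the tool's x, y, z in degrees. In form: [{"hand": .., "tx": .., "ty": .., "tz": .., "ax": .., "ay": .., "az": ..}, ...]. A call has 1 to 12 rows; each row is the pose to reach, as a shift and turn from the pose commanded when the call began, along the tool's axes at that moment; what a row does not reach only later rows make up. A row lasts 1/10 s, in which the tool goes at most 50 mm and 8.59 degrees, less where a joint would pass 70% of its speed; a pose out of reach is approached as far as the arm can. A call with a gripper value outside its range is refused whole. The fingers move at their own pace and stop on an object; "newtons" is the grip in N (left out, the last holds). Time passes only in rows, so rows that repeat a pose let the fingers close. It gives the time, the measured TCP pose, the force and the opening at its end, in the units of the state.
- env.get_obs(): the state, without advancing time (a new reading comes with each control period).
- env.capture(name): name is "scene" or "top"; returns a dict with "pixels" (480x640x3 uint8, red, green, blue), "fx", "fy", "cx", "cy" (pixels), "position" and "rotation" of the camera in the world. Camera axes: x right, y up, looking along -z (the intrinsics and any distortion apply to the point x, -y, -z); pixel columns grow to the right and rows downward; lengths in m; the calibration is good to about 2 mm. A picture is of the moment at which its call begins. There is no depth.
- env.sign_off(): hands the job in, once; it reports no verdict.
The state is a dict: "clock": time; "joint_positions": joint angles; "dq": joint speeds; "effort": joint torques, N m; "tool_pos": TCP position; "eef_rot": TCP orientation; "force": force on the tool from outside, world axes, zero at the start; "ft_torque": the same for the moment, N m; "finger_gap": finger opening in m.
Only numpy, scipy, OpenCV 4.12 (cv2) and the standard library are available. Lean on these libraries where they do the work, as an engineer would, in place of code of your own. Each camera call takes 0.05 s, during which the arm holds its last target. There are 200 camera calls.

## Working session

There is one attempt and no reset: what is moved stays moved. The work goes in short steps, Python scripts to look and compute and a tool call to move; the robot and the scene stay as the last step left them, time stands still between calls to the robot, and variables do not carry over. Pictures are saved under pics/ and viewed, about 8 in all and at most 12, crops included, and the job is handed in when it is done.

Besides the shell and the picture viewer there is one more tool, called after "Request:" by a JSON object that holds its "method" and its "body", one argument or row to a line. drive_tool: Moves the arm, as the interface text tells. Its arguments: {"type":"object","properties":{"steps":{"type":"array","items":{"type":"object","properties":{"hand":{"type":"number"},"tx":{"type":"number"},"ty":{"type":"number"},"tz":{"type":"number"},"ax":{"type":"number"},"ay":{"type":"number"},"az":{"type":"number"}}}},"newtons":{"type":"number"}},"required":["steps"]}

```bash
mkdir -p pics
python3 - <<'E'
from station import env
import cv2
o=env.get_obs(); print({k:o[k] for k in ('clock','tool_pos','eef_rot','finger_gap','force')})
for n in('scene','top'):
    c=env.capture(n); cv2.imwrite(f'pics/{n}0.png',c['pixels'][:,:,::-1]); print(n,{k:c[k] for k in c if k!='pixels'})
E
```

```text
{'clock': 0.0, 'tool_pos': array([0.14528735, 0.6075076 , 0.22732672]), 'eef_rot': array([ 1.17135311e-01,  9.93115774e-01, -6.01558162e-04, -1.30620258e-04]), 'finger_gap': 0.09116081485140187, 'force': array([ 0.03359907, -0.38854191,  0.35795366])}
scene {'fx': 542.854794784305, 'fy': 542.854794784305, 'cx': 317.29823913722754, 'cy': 240.2954476663197, 'position': array([-0.08861237, -1.1417201 ,  0.76068497]), 'rotation': array([ 0.50588531, -0.1259305 , -0.21214182,  0.82656967])}
top {'fx': 446.2024263354911, 'fy': 446.2024263354911, 'cx': 330.87895984095434, 'cy': 238.36732414310399, 'position': array([0.44787937, 0.02041979, 1.13458615]), 'rotation': array([-0.01653386,  0.03049133,  0.70705812, -0.70630427])}
```

View pics/top0.png

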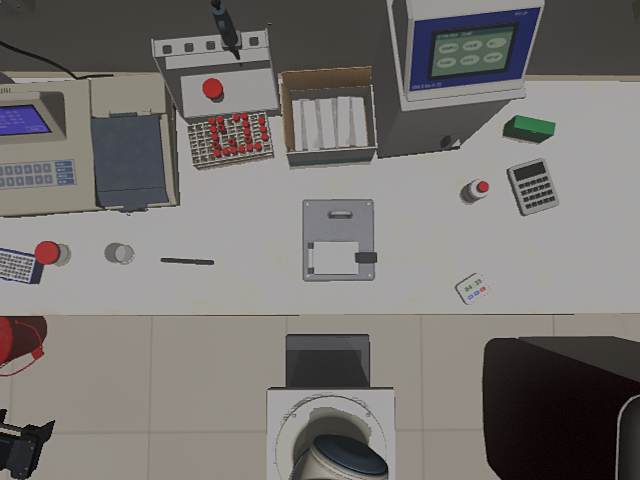

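View pics/scene0.png

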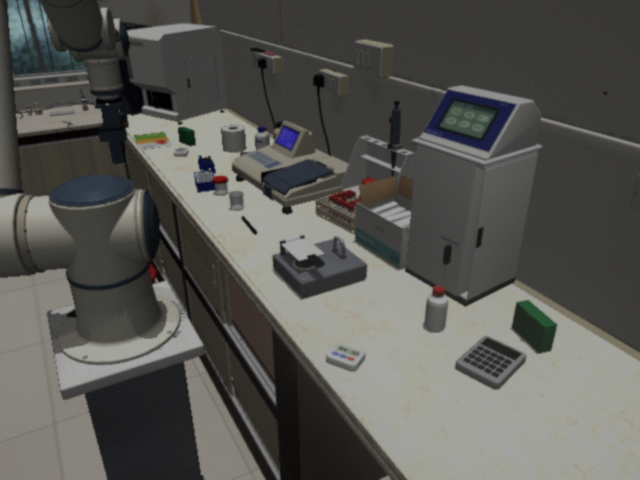

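The top view shows the case at columns 303–375 and rows 199–281. The shackle is at about (340,214), on the far (+x) side. The white cover is at about (335,258), with its black tab at (366,258) on the -y side. The bottle is at (476,190), the timer at (472,289) and the pen at (187,261).

```bash
cat > h.py <<'E'
from station import env
import cv2, numpy as np
from scipy.spatial.transform import Rotation as R
def ray(c,uv):
    uv=np.atleast_2d(np.asarray(uv,float)); d=np.c_[(uv[:,0]-c['cx'])/c['fx'],-(uv[:,1]-c['cy'])/c['fy'],-np.ones(len(uv))]
    return R.from_quat(c['rotation']).apply(d)
def onz(c,uv,z):
    d=ray(c,uv); p=np.array(c['position']); return p+d*((z-p[2])/d[:,2])[:,None]
def proj(c,P):
    q=R.from_quat(c['rotation']).inv().apply(np.atleast_2d(P)-c['position'])
    return np.c_[c['cx']+c['fx']*q[:,0]/-q[:,2], c['cy']-c['fy']*q[:,1]/-q[:,2]]
def blobs(m,off,amin):
    n,l,s,cc=cv2.connectedComponentsWithStats(m.astype(np.uint8))
    for i in range(1,n):
        if s[i,4]>=amin:
            cn=cv2.findContours((l==i).astype(np.uint8),0,2)[0][0]
            r=cv2.minAreaRect(cn); yield s[i],cc[i]+off,r
E
python3 - <<'E'
from h import *
c=env.capture('top'); im=c['pixels']; x0,y0=290,188
cr=im[y0:292,x0:388]
cv2.imwrite('pics/crop1.png',cv2.resize(cr[:,:,::-1],None,fx=6,fy=5.7,interpolation=cv2.INTER_NEAREST))
g=cr.astype(int).mean(2)
for name,m,z in(('case',g<165,.05),('tab',g<70,.094),('cover',g>185,.09)):
    for s,cc,r in blobs(m,(x0,y0),60):
        b=cv2.boxPoints(r)+[x0,y0]
        print(name,s,cc,onz(c,cc,z)[0].round(4),'box',onz(c,b,z)[:,:2].round(4).tolist(),r[2])
print(g[10:100:6,::8].astype(int))
E
```

```text
case [   0    0   98  104 9695] [338.5272821  238.83898917] [ 0.519  -0.0197  0.05  ] box [[0.3929, 0.0978], [0.6439, 0.0989], [0.6443, -0.1394], [0.3922, -0.1369]] -0.0
tab [ 65  64  22  11 207] [365.87439614 257.33816425] [ 0.4728 -0.0818  0.094 ] box [[0.4853, -0.0565], [0.4852, -0.1056], [0.4619, -0.1054], [0.4619, -0.0564]] 90.0
[[162 162 163 164 165 164 164 166 162 163 164 161 161]
 [163 163 160 128 126 126 126 126 124 123 135 162 162]
 [163 163 126 128 126 119 118 116 125 126 126 162 160]
 [162 163 128 128 127  59  85  64 128 125 128 162 163]
 [163 163 129 129 127 126 126 125 125 126 126 162 163]
 [162 163 129 129 128 126 124 128 126 126 127 162 163]
 [162 164 129 127 128 128 128 128 125 129 128 162 163]
 [162 163 121 120 117 116 118 116 122 128 129 162 162]
 [162 163 123 153 162 163 162 162 162 127 128 163 161]
 [163 163 120 164 162 163 162 162 166  69  72 165 161]
 [162 161 120 165 162 162 162 162 152  66  68 167 162]
 [161 163 124 164 162 162 163 163 163 132 135 163 163]
 [161 162 130 150 163 163 162 162 163 125 128 162 163]
 [159 161 154 129 130 129 129 130 127 127 154 163 162]
 [162 161 169 170 171 166 165 164 164 164 164 162 162]]
```

View pics/crop1.png

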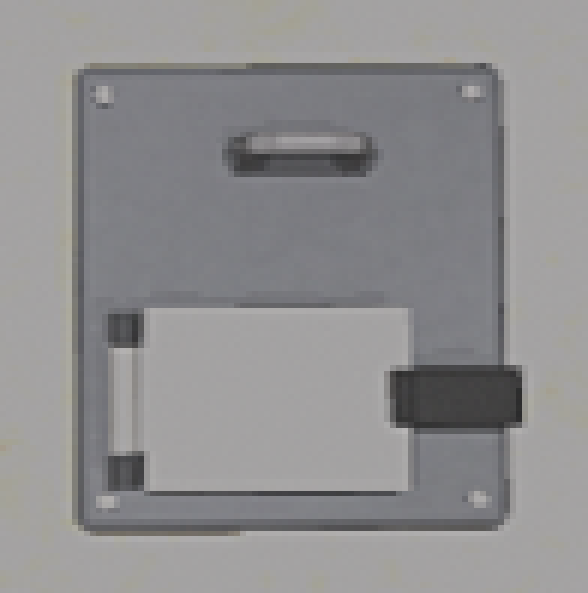

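The crop shows the tab at about (366,257), the shackle crossbar at about (340,212), and the hinge knuckles on the left at about column 311. Everything looks aligned with the world axes.

Run:
```python
from h import *
c=env.capture('top'); im=c['pixels']; x0,y0=290,188
g=im[y0:292,x0:388].astype(int).mean(2)
def edge(m): 
    i=np.where(m)[0]; return i[0],i[-1]+1
L=np.array([edge(g[r]<145) for r in range(20,50)])+x0-.5; T=[edge(g[:,k]<145) for k in (20,25,30,60,65,70)]
print('cols',L.mean(0),np.polyfit(range(30),L[:,0],1)[0]); T=np.array(T)+y0-.5; print('rows',T)
l,r=L.mean(0); t,b=T.mean(0)
P=onz(c,[[l,223],[r,223],[338,t],[338,b]],.05); print(P.round(4))
print('shackle bar top', onz(c,[[(225+375)/12+290-.5,188-.5+143/5.7]],.1))
print('cover mid',onz(c,[[290-.5+(145+412)/12,188-.5+(308+490)/2/5.7]],.09))
s=env.capture('scene')
for n,p in dict(tab=[.473,-.088,.094],bar=[.578,-.02,.1],hinge=[.473,.052,.088]).items(): print(n,proj(c,p),proj(s,p))
# clear bystanders
for n,uv,z in(('bottle',(476,188),.1),('timer',(472,289),.018),('pen',(187,261),.014)): print(n,onz(c,[uv],z))
q=s['pixels'][220:300,260:380]; cv2.imwrite('pics/scrop1.png',cv2.resize(q[:,:,::-1],None,fx=6,fy=6,interpolation=cv2.INTER_CUBIC))
```

```text
cols [301.5 373.5] -4.644088101394001e-15
rows [[198.5 281.5]
 [198.5 281.5]
 [198.5 281.5]
 [198.5 280.5]
 [198.5 280.5]
 [198.5 280.5]]
[[ 0.5577  0.0705  0.05  ]
 [ 0.5578 -0.1054  0.05  ]
 [ 0.6181 -0.0187  0.05  ]
 [ 0.4166 -0.0181  0.05  ]]
shackle bar top [[ 0.57709437 -0.02030573  0.1       ]]
cover mid [[ 0.47257795 -0.01198951  0.09      ]]
tab [[368.50793371 257.23763747]] [[314.81909048 259.4516735 ]]
bar [[339.36793196 212.20199325]] [[337.14186114 237.46146016]]
hinge [[308.58143084 257.37425662]] [[290.4538715  239.49705685]]
bottle [[ 0.6356404  -0.34241201  0.1       ]]
timer [[ 0.39499026 -0.35507965  0.018     ]]
pen [[0.46612089 0.35709957 0.014     ]]
```

View pics/scrop1.png

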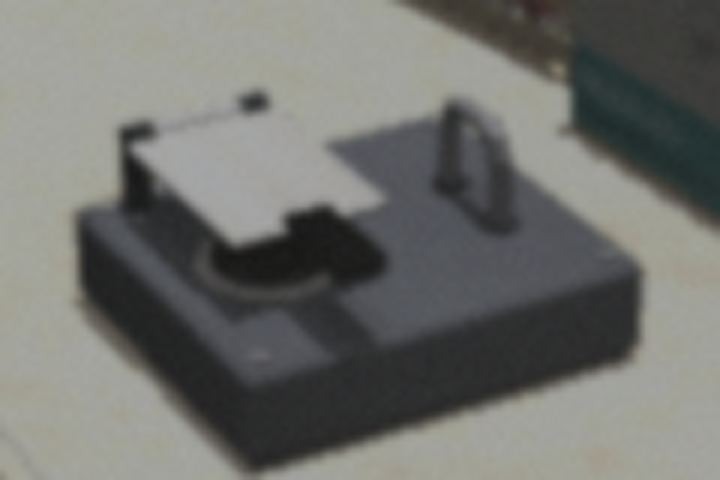

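Request:
{"method": "drive_tool", "body": {
  "steps": [
    {"hand": 1, "tx": -480, "ty": -600, "tz": 0, "az": 76.5},
    {"hand": 1, "tx": -480, "ty": -600, "tz": 0, "az": 76.5},
    {"hand": 1, "tx": -480, "ty": -600, "tz": 0, "az": 76.5},
    {"hand": 1, "tx": -480, "ty": -600, "tz": 0, "az": 76.5},
    {"hand": 1, "tx": -480, "ty": -600, "tz": 0, "az": 76.5},
    {"hand": 1, "tx": -480, "ty": -600, "tz": 0, "az": 76.5},
    {"hand": 1, "tx": -480, "ty": -600, "tz": 0, "az": 76.5},
    {"hand": 1, "tx": -480, "ty": -600, "tz": 0, "az": 76.5},
    {"hand": 1, "tx": -480, "ty": -600, "tz": 0, "az": 76.5},
    {"hand": 1, "tx": -480, "ty": -600, "tz": 0, "az": 76.5},
    {"hand": 1, "tx": -480, "ty": -600, "tz": 0, "az": 76.5},
    {"hand": 1, "tx": -480, "ty": -600, "tz": 0, "az": 76.5}
  ],
  "newtons": 20
}}

```text
invalid input at $.steps[0]: expected keys hand, tx, ty, tz, ax, ay, az
```

Request:
{"method": "drive_tool", "body": {
  "steps": [
    {"hand": 1, "tx": -480, "ty": -600, "tz": 0, "ax": 0, "ay": 0, "az": 76.5},
    {"hand": 1, "tx": -480, "ty": -600, "tz": 0, "ax": 0, "ay": 0, "az": 76.5},
    {"hand": 1, "tx": -480, "ty": -600, "tz": 0, "ax": 0, "ay": 0, "az": 76.5},
    {"hand": 1, "tx": -480, "ty": -600, "tz": 0, "ax": 0, "ay": 0, "az": 76.5},
    {"hand": 1, "tx": -480, "ty": -600, "tz": 0, "ax": 0, "ay": 0, "az": 76.5},
    {"hand": 1, "tx": -480, "ty": -600, "tz": 0, "ax": 0, "ay": 0, "az": 76.5},
    {"hand": 1, "tx": -480, "ty": -600, "tz": 0, "ax": 0, "ay": 0, "az": 76.5},
    {"hand": 1, "tx": -480, "ty": -600, "tz": 0, "ax": 0, "ay": 0, "az": 76.5},
    {"hand": 1, "tx": -480, "ty": -600, "tz": 0, "ax": 0, "ay": 0, "az": 76.5},
    {"hand": 1, "tx": -480, "ty": -600, "tz": 0, "ax": 0, "ay": 0, "az": 76.5},
    {"hand": 1, "tx": -480, "ty": -600, "tz": 0, "ax": 0, "ay": 0, "az": 76.5},
    {"hand": 1, "tx": -480, "ty": -600, "tz": 0, "ax": 0, "ay": 0, "az": 76.5}
  ],
  "newtons": 20
}}

```text
clock: 1.45
tool_pos: [0.4014, 0.0629, 0.2282]
eef_rot: [0.707, 0.707, 0.0, 0.0]
force: [1.5, 1.4, 0.6]
finger_gap: 0.0911
```

Request:
{"method": "drive_tool", "body": {
  "steps": [
    {"hand": 1, "tx": -50, "ty": 24, "tz": 0, "ax": 0, "ay": 0, "az": 0},
    {"hand": 1, "tx": -100, "ty": 48, "tz": 0, "ax": 0, "ay": 0, "az": 0},
    {"hand": 1, "tx": -140, "ty": 67, "tz": 30, "ax": 0, "ay": 0, "az": 0},
    {"hand": 1, "tx": -140, "ty": 67, "tz": 60, "ax": 0, "ay": 0, "az": 0},
    {"hand": 1, "tx": -140, "ty": 67, "tz": 60, "ax": 0, "ay": 0, "az": 0},
    {"hand": 1, "tx": -140, "ty": 67, "tz": 60, "ax": 0, "ay": 0, "az": 0}
  ]
}}

```text
clock: 2.05
tool_pos: [0.4674, -0.0746, 0.168]
eef_rot: [0.707, 0.707, -0.0, -0.001]
force: [-0.1, 0.4, -0.4]
finger_gap: 0.0914
```

Request:
{"method": "drive_tool", "body": {
  "steps": [
    {"hand": 1, "tx": -13, "ty": 5.5, "tz": 30, "ax": 0, "ay": 0, "az": 0},
    {"hand": 1, "tx": -13, "ty": 5.5, "tz": 60, "ax": 0, "ay": 0, "az": 0},
    {"hand": 1, "tx": -13, "ty": 5.5, "tz": 84, "ax": 0, "ay": 0, "az": 0},
    {"hand": 1, "tx": -13, "ty": 5.5, "tz": 84, "ax": 0, "ay": 0, "az": 0},
    {"hand": 0, "tx": -13, "ty": 5.5, "tz": 84, "ax": 0, "ay": 0, "az": 0},
    {"hand": 0, "tx": -13, "ty": 5.5, "tz": 84, "ax": 0, "ay": 0, "az": 0},
    {"hand": 0, "tx": -13, "ty": 5.5, "tz": 84, "ax": 0, "ay": 0, "az": 0},
    {"hand": 0, "tx": -13, "ty": 5.5, "tz": 84, "ax": 0, "ay": 0, "az": 0},
    {"hand": 0, "tx": -13, "ty": 5.5, "tz": 84, "ax": 0, "ay": 0, "az": 0},
    {"hand": 0, "tx": -13, "ty": 5.5, "tz": 84, "ax": 0, "ay": 0, "az": 0}
  ],
  "newtons": 15
}}

```text
clock: 3.05
tool_pos: [0.4736, -0.088, 0.0841]
eef_rot: [0.707, 0.707, 0.0, 0.0]
force: [-0.0, -0.8, 0.4]
finger_gap: 0.0461
```

Request:
{"method": "drive_tool", "body": {
  "steps": [
    {"hand": 0, "tx": 0, "ty": 0, "tz": 0, "ax": 0, "ay": 0, "az": 0},
    {"hand": 0, "tx": 0, "ty": 0, "tz": 0, "ax": 0, "ay": 0, "az": 0},
    {"hand": 0, "tx": 0, "ty": 0, "tz": 0, "ax": 0, "ay": 0, "az": 0},
    {"hand": 0, "tx": 0, "ty": 0, "tz": 0, "ax": 0, "ay": 0, "az": 0},
    {"hand": 0, "tx": 0, "ty": 0, "tz": 0, "ax": 0, "ay": 0, "az": 0},
    {"hand": 0, "tx": 0.5, "ty": 0, "tz": -12.2, "ax": 0, "ay": 0, "az": 0},
    {"hand": 0, "tx": 3.1, "ty": 0, "tz": -29.1, "ax": 0, "ay": 0, "az": 0},
    {"hand": 0, "tx": 8.4, "ty": 0, "tz": -47.9, "ax": 0, "ay": 0, "az": 0},
    {"hand": 0, "tx": 18.8, "ty": 0, "tz": -70, "ax": 0, "ay": 0, "az": 0},
    {"hand": 0, "tx": 32.8, "ty": 0, "tz": -90, "ax": 0, "ay": 0, "az": 0},
    {"hand": 0, "tx": 32.8, "ty": 0, "tz": -90, "ax": 0, "ay": 0, "az": 0}
  ]
}}

```text
clock: 4.15
tool_pos: [0.4762, -0.0545, 0.1766]
eef_rot: [0.706, 0.708, 0.002, 0.003]
force: [8.7, -3.6, 5.3]
finger_gap: 0.024
```

Request:
{"method": "drive_tool", "body": {
  "steps": [
    {"hand": 0, "tx": 17.2, "ty": 2, "tz": -17.2, "ax": 0, "ay": 0, "az": 0},
    {"hand": 0, "tx": 37.2, "ty": 2, "tz": -31.2, "ax": 0, "ay": 0, "az": 0},
    {"hand": 0, "tx": 59.4, "ty": 2, "tz": -41.6, "ax": 0, "ay": 0, "az": 0},
    {"hand": 0, "tx": 82.9, "ty": 2, "tz": -47.9, "ax": 0, "ay": 0, "az": 0},
    {"hand": 0, "tx": 107.2, "ty": 2, "tz": -50, "ax": 0, "ay": 0, "az": 0},
    {"hand": 0, "tx": 131.6, "ty": 2, "tz": -47.9, "ax": 0, "ay": 0, "az": 0},
    {"hand": 0, "tx": 155.1, "ty": 2, "tz": -41.6, "ax": 0, "ay": 0, "az": 0},
    {"hand": 0, "tx": 177.2, "ty": 2, "tz": -31.2, "ax": 0, "ay": 0, "az": 0},
    {"hand": 0, "tx": 197.2, "ty": 2, "tz": -17.2, "ax": 0, "ay": 0, "az": 0},
    {"hand": 0, "tx": 214.5, "ty": 2, "tz": 0, "ax": 0, "ay": 0, "az": 0},
    {"hand": 0, "tx": 228.5, "ty": 2, "tz": 20, "ax": 0, "ay": 0, "az": 0},
    {"hand": 0, "tx": 228.5, "ty": 2, "tz": 20, "ax": 0, "ay": 0, "az": 0}
  ]
}}

```text
clock: 5.35
tool_pos: [0.4747, 0.1748, 0.1521]
eef_rot: [0.706, 0.708, -0.001, -0.001]
force: [-1.3, 4.9, 1.9]
finger_gap: 0.0234
```

Request:
{"method": "drive_tool", "body": {
  "steps": [
    {"hand": 0, "tx": 9, "ty": 0, "tz": 18, "ax": 0, "ay": 0, "az": 0},
    {"hand": 0, "tx": 14, "ty": 0, "tz": 34, "ax": 0, "ay": 0, "az": 0},
    {"hand": 0, "tx": 14, "ty": 0, "tz": 34, "ax": 0, "ay": 0, "az": 0},
    {"hand": 1, "tx": 14, "ty": 0, "tz": 34, "ax": 0, "ay": 0, "az": 0},
    {"hand": 1, "tx": 14, "ty": 0, "tz": 34, "ax": 0, "ay": 0, "az": 0},
    {"hand": 1, "tx": 14, "ty": 0, "tz": 34, "ax": 0, "ay": 0, "az": 0},
    {"hand": 1, "tx": 14, "ty": 0, "tz": 34, "ax": 0, "ay": 0, "az": 0},
    {"hand": 1, "tx": 14, "ty": 0, "tz": 0, "ax": 0, "ay": 0, "az": 0},
    {"hand": 1, "tx": 14, "ty": 0, "tz": -40, "ax": 0, "ay": 0, "az": 0},
    {"hand": 1, "tx": 14, "ty": 0, "tz": -60, "ax": 0, "ay": 0, "az": 0},
    {"hand": 1, "tx": 60, "ty": 0, "tz": -60, "ax": 0, "ay": 0, "az": 0},
    {"hand": 1, "tx": 100, "ty": 0, "tz": -60, "ax": 0, "ay": 0, "az": 0}
  ]
}}

```text
clock: 6.55
tool_pos: [0.4759, 0.2742, 0.2153]
eef_rot: [0.708, 0.707, 0.001, 0.0]
force: [0.6, -0.7, -0.1]
finger_gap: 0.0903
```

Run:
```python
from h import *
c=env.capture('top'); s=env.capture('scene')
a=cv2.resize(c['pixels'][188:292,250:388],None,fx=4.5,fy=4.5,interpolation=cv2.INTER_CUBIC)
b=cv2.resize(s['pixels'][200:300,250:388],None,fx=1.2,fy=1.2)
cv2.imwrite('pics/o1.png',a[:,:,::-1]); cv2.imwrite('pics/o1s.png',b[:,:,::-1])
```

```text
(no output)
```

View pics/o1.png

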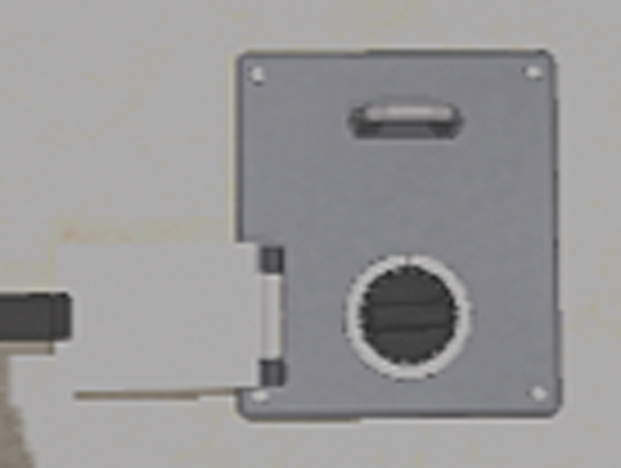

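The cover now lies turned over on the +y side. The dial is exposed at crop pixel (409,314), with its bar almost along world y and tilted about 4°. The shackle is still down.

Request:
{"method": "drive_tool", "body": {
  "steps": [
    {"hand": 1, "tx": -50, "ty": -1, "tz": 0, "ax": 0, "ay": 0, "az": -4},
    {"hand": 1, "tx": -100, "ty": -1, "tz": 0, "ax": 0, "ay": 0, "az": -4},
    {"hand": 1, "tx": -150, "ty": -1, "tz": 0, "ax": 0, "ay": 0, "az": -4},
    {"hand": 1, "tx": -200, "ty": -1, "tz": 0, "ax": 0, "ay": 0, "az": -4},
    {"hand": 1, "tx": -250, "ty": -1, "tz": 0, "ax": 0, "ay": 0, "az": -4},
    {"hand": 0.6, "tx": -294, "ty": -1, "tz": 20, "ax": 0, "ay": 0, "az": -4},
    {"hand": 0.6, "tx": -294, "ty": -1, "tz": 60, "ax": 0, "ay": 0, "az": -4},
    {"hand": 0.6, "tx": -294, "ty": -1, "tz": 100, "ax": 0, "ay": 0, "az": -4},
    {"hand": 0.6, "tx": -294, "ty": -1, "tz": 125, "ax": 0, "ay": 0, "az": -4},
    {"hand": 0.6, "tx": -294, "ty": -1, "tz": 125, "ax": 0, "ay": 0, "az": -4},
    {"hand": 0.6, "tx": -294, "ty": -1, "tz": 125, "ax": 0, "ay": 0, "az": -4}
  ],
  "newtons": 10
}}

```text
clock: 7.75
tool_pos: [0.4745, -0.0208, 0.0895]
eef_rot: [0.682, 0.732, -0.0, -0.0]
force: [0.4, 0.1, 0.6]
finger_gap: 0.0548
```

Request:
{"method": "drive_tool", "body": {
  "steps": [
    {"hand": 0.6, "tx": 0, "ty": 0, "tz": 8, "ax": 0, "ay": 0, "az": 0},
    {"hand": 0.6, "tx": 0, "ty": 0, "tz": 15, "ax": 0, "ay": 0, "az": 0},
    {"hand": 0, "tx": 0, "ty": 0, "tz": 15, "ax": 0, "ay": 0, "az": 0},
    {"hand": 0, "tx": 0, "ty": 0, "tz": 15, "ax": 0, "ay": 0, "az": 0},
    {"hand": 0, "tx": 0, "ty": 0, "tz": 15, "ax": 0, "ay": 0, "az": 0},
    {"hand": 0, "tx": 0, "ty": 0, "tz": 15, "ax": 0, "ay": 0, "az": 0},
    {"hand": 0, "tx": 0, "ty": 0, "tz": 15, "ax": 0, "ay": 0, "az": 0},
    {"hand": 0, "tx": 0, "ty": 0, "tz": 15, "ax": 0, "ay": 0, "az": 0},
    {"hand": 0, "tx": 0, "ty": 0, "tz": 15, "ax": 0, "ay": 0, "az": 0},
    {"hand": 0, "tx": 0, "ty": 0, "tz": 15, "ax": 0, "ay": 0, "az": 0}
  ]
}}

```text
clock: 8.75
tool_pos: [0.476, -0.0207, 0.0742]
eef_rot: [0.682, 0.732, 0.001, 0.001]
force: [6.4, 2.3, -2.4]
finger_gap: 0.014
```

```bash
cat > chk.py <<'E'
from h import *
import os
s=env.capture('scene'); o=env.get_obs()
rx=R.from_quat(o['eef_rot']).as_matrix()[:,1]
print('t',o['clock'],'yaw',np.degrees(np.arctan2(rx[1],rx[0])).round(1),'tau',np.round(o['ft_torque'],2),'F',np.round(o['force'],1),'gap',round(o['finger_gap'],4),'q6',round(o['joint_positions'][5],2))
g=cv2.cvtColor(s['pixels'],cv2.COLOR_RGB2GRAY)
if not os.path.exists('ref.png'): cv2.imwrite('ref.png',g)
ref=cv2.imread('ref.png',0)
# patch around bow top, find shift by template matching
x,y=325,226; t=ref[y:y+22,x:x+26]; w=g[y-14:y+30,x-4:x+30]
m=cv2.matchTemplate(w,t,cv2.TM_CCOEFF_NORMED); _,v,_,l=cv2.minMaxLoc(m)
print('bow shift px (dx,dy)',l[0]-4,l[1]-14,'score',round(v,3),'at0',round(float(m[14,4]),3))
E
python3 chk.py
```

```text
t 8.8 yaw 4.0 tau [ 0.3  -1.11 -0.02] F [ 5.3  2.3 -1.8] gap 0.0139 q6 -0.24
bow shift px (dx,dy) 0 0 score 1.0 at0 1.0
```

Request:
{"method": "drive_tool", "body": {
  "steps": [
    {"hand": 0, "tx": 0, "ty": 2, "tz": 0, "ax": 0, "ay": 0, "az": 0},
    {"hand": 0, "tx": 0, "ty": 2, "tz": 0, "ax": 0, "ay": 0, "az": 4},
    {"hand": 0, "tx": 0, "ty": 2, "tz": 0, "ax": 0, "ay": 0, "az": 8},
    {"hand": 0, "tx": 0, "ty": 2, "tz": 0, "ax": 0, "ay": 0, "az": 12},
    {"hand": 0, "tx": 0, "ty": 2, "tz": 0, "ax": 0, "ay": 0, "az": 16},
    {"hand": 0, "tx": 0, "ty": 2, "tz": 0, "ax": 0, "ay": 0, "az": 20},
    {"hand": 0, "tx": 0, "ty": 2, "tz": 0, "ax": 0, "ay": 0, "az": 24},
    {"hand": 0, "tx": 0, "ty": 2, "tz": 0, "ax": 0, "ay": 0, "az": 28},
    {"hand": 0, "tx": 0, "ty": 2, "tz": 0, "ax": 0, "ay": 0, "az": 32},
    {"hand": 0, "tx": 0, "ty": 2, "tz": 0, "ax": 0, "ay": 0, "az": 32}
  ]
}}

```text
clock: 9.8
tool_pos: [0.4774, -0.0209, 0.0741]
eef_rot: [0.857, 0.515, 0.001, 0.001]
force: [4.0, -4.0, -0.6]
finger_gap: 0.0138
```

```bash
python3 chk.py
python3 - <<'E'
from h import *
s=env.capture('scene')['pixels']; cv2.imwrite('pics/s2.png',cv2.resize(s[150:300,240:400,::-1],None,fx=4,fy=4,interpolation=cv2.INTER_CUBIC))
E
```

```text
t 9.85 yaw -27.9 tau [-0.83 -0.67  0.02] F [ 3.9 -3.9 -1. ] gap 0.0139 q6 0.32
bow shift px (dx,dy) 0 0 score 0.757 at0 0.757
```

View pics/s2.png

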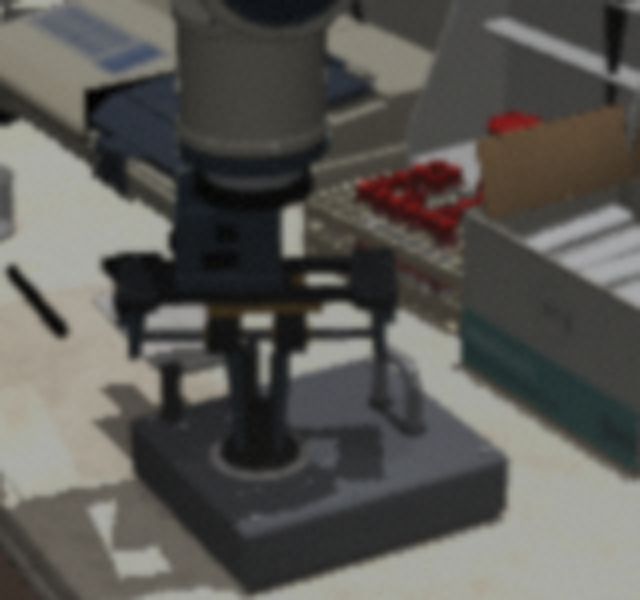

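The bow is visible just right of the gripper, at crop pixel (405,370). The dial is turning freely in the grip.

Request:
{"method": "drive_tool", "body": {
  "steps": [
    {"hand": 0, "tx": 0, "ty": 0, "tz": 0, "ax": 0, "ay": 0, "az": 4},
    {"hand": 0, "tx": 0, "ty": 0, "tz": 0, "ax": 0, "ay": 0, "az": 7},
    {"hand": 0, "tx": 0, "ty": 0, "tz": 0, "ax": 0, "ay": 0, "az": 10},
    {"hand": 0, "tx": 0, "ty": 0, "tz": 0, "ax": 0, "ay": 0, "az": 13},
    {"hand": 0, "tx": 0, "ty": 0, "tz": 0, "ax": 0, "ay": 0, "az": 16},
    {"hand": 0, "tx": 0, "ty": 0, "tz": 0, "ax": 0, "ay": 0, "az": 16}
  ]
}}

```text
clock: 10.5
tool_pos: [0.4779, -0.0212, 0.0742]
eef_rot: [0.92, 0.391, 0.001, 0.001]
force: [6.3, -7.8, -4.4]
finger_gap: 0.0139
```

```bash
python3 chk.py
```

```text
t 10.55 yaw -43.9 tau [-1.53 -1.03 -0.  ] F [ 6.9 -7.4 -4.3] gap 0.0138 q6 0.6
bow shift px (dx,dy) 0 0 score 0.567 at0 0.567
```

Request:
{"method": "drive_tool", "body": {
  "steps": [
    {"hand": 0, "tx": 0, "ty": 1.5, "tz": 0, "ax": 0, "ay": 0, "az": 3},
    {"hand": 0, "tx": 0, "ty": 1.5, "tz": 0, "ax": 0, "ay": 0, "az": 6},
    {"hand": 0, "tx": 0, "ty": 1.5, "tz": 0, "ax": 0, "ay": 0, "az": 9},
    {"hand": 0, "tx": 0, "ty": 1.5, "tz": 0, "ax": 0, "ay": 0, "az": 12},
    {"hand": 0, "tx": 0, "ty": 1.5, "tz": 0, "ax": 0, "ay": 0, "az": 15},
    {"hand": 0, "tx": 0, "ty": 1.5, "tz": 0, "ax": 0, "ay": 0, "az": 18},
    {"hand": 0, "tx": 0, "ty": 1.5, "tz": 0, "ax": 0, "ay": 0, "az": 20},
    {"hand": 0, "tx": 0, "ty": 1.5, "tz": 0, "ax": 0, "ay": 0, "az": 20}
  ]
}}

```text
clock: 11.35
tool_pos: [0.4787, -0.0219, 0.0741]
eef_rot: [0.974, 0.226, 0.001, 0.0]
force: [5.9, -3.4, -3.8]
finger_gap: 0.0149
```

```bash
python3 chk.py
```

```text
t 11.4 yaw -63.8 tau [-0.5  -0.87  0.4 ] F [ 5.3 -3.1 -2.5] gap 0.0152 q6 0.94
bow shift px (dx,dy) 1 0 score 0.411 at0 0.395
```

Run:
```python
from h import *
s=env.capture('scene')['pixels']; cv2.imwrite('pics/s3.png',cv2.resize(s[150:300,240:400,::-1],None,fx=4,fy=4,interpolation=cv2.INTER_CUBIC))
```

```text
(no output)
```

View pics/s3.png

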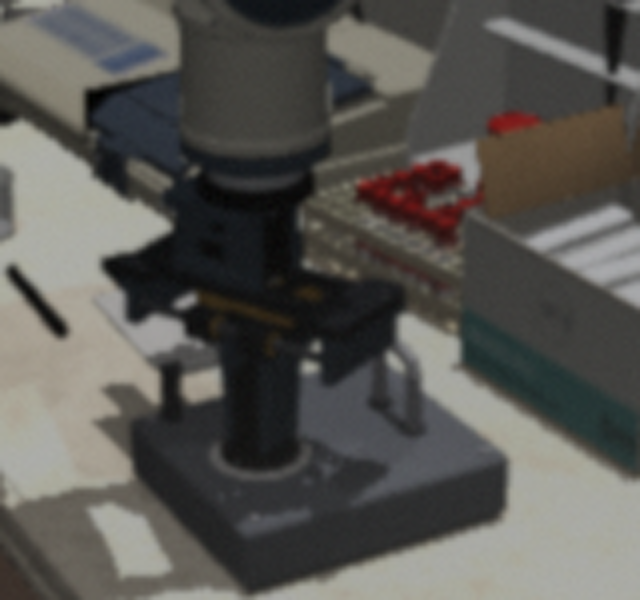

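The bow has risen: its top is at about crop row 345, against about 358 before, which is roughly 8 mm. The torque on the dial is also up, so it is locked. Now to release and check.

Request:
{"method": "drive_tool", "body": {
  "steps": [
    {"hand": 0, "tx": 0, "ty": 0, "tz": 0, "ax": 0, "ay": 0, "az": -3},
    {"hand": 0.6, "tx": 0, "ty": 0, "tz": 0, "ax": 0, "ay": 0, "az": -3},
    {"hand": 0.6, "tx": 0, "ty": 0, "tz": 0, "ax": 0, "ay": 0, "az": -3},
    {"hand": 0.6, "tx": 0, "ty": 0, "tz": 0, "ax": 0, "ay": 0, "az": -3},
    {"hand": 0.6, "tx": 0, "ty": 0, "tz": 0, "ax": 0, "ay": 0, "az": -3},
    {"hand": 0.6, "tx": 0, "ty": 0, "tz": -20, "ax": 0, "ay": 0, "az": -3},
    {"hand": 0.6, "tx": 0, "ty": 0, "tz": -60, "ax": 0, "ay": 0, "az": -3},
    {"hand": 0.6, "tx": 0, "ty": 0, "tz": -100, "ax": 0, "ay": 0, "az": -8},
    {"hand": 0.6, "tx": 0, "ty": 0, "tz": -110, "ax": 0, "ay": 0, "az": -16},
    {"hand": 0.6, "tx": 0, "ty": 0, "tz": -110, "ax": 0, "ay": 0, "az": -24},
    {"hand": 0.6, "tx": 0, "ty": 0, "tz": -110, "ax": 0, "ay": 0, "az": -32},
    {"hand": 0.6, "tx": 0, "ty": 0, "tz": -110, "ax": 0, "ay": 0, "az": -40}
  ]
}}

```text
clock: 12.65
tool_pos: [0.4773, -0.0215, 0.184]
eef_rot: [0.837, 0.547, -0.0, -0.0]
force: [-0.4, 0.6, -0.2]
finger_gap: 0.0548
```

```bash
python3 chk.py
python3 - <<'E'
from h import *
s=env.capture('scene'); c=env.capture('top')
a=s['pixels'][210:280,300:380]; r=cv2.imread('pics/scene0.png')[210:280,300:380]
cv2.imwrite('pics/s4.png',cv2.resize(np.hstack([r,a[:,:,::-1]]),None,fx=5,fy=5,interpolation=cv2.INTER_CUBIC))
for z in(.1,.109,.14): print(z,proj(s,[.578,-.02,z]))
E
```

```text
t 12.7 yaw -23.1 tau [-0.08  0.06 -0.03] F [0.5 0.7 0.2] gap 0.0546 q6 0.23
bow shift px (dx,dy) 0 -1 score 0.666 at0 0.635
0.1 [[337.14186114 237.46146016]]
0.109 [[337.17614279 234.47095223]]
0.14 [[337.29571772 224.04001303]]
```

View pics/s4.png

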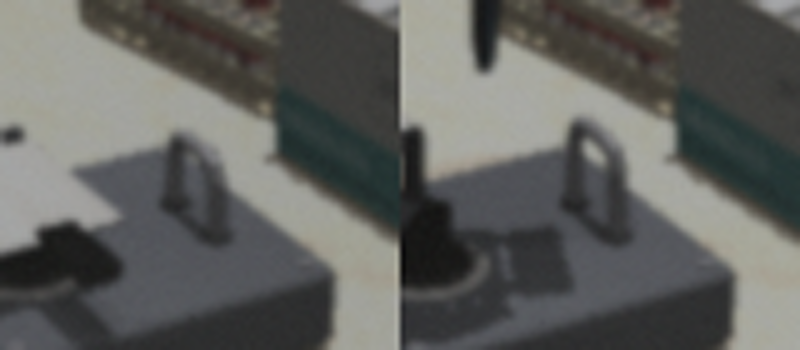

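The bow is visibly higher than in the reference on the left, by about 3 px or 9 mm, and nothing is touching it. Moving over the bar.

Request:
{"method": "drive_tool", "body": {
  "steps": [
    {"hand": 0.6, "tx": 20, "ty": 40, "tz": 0, "ax": 0, "ay": 0, "az": -8},
    {"hand": 0.6, "tx": 42.5, "ty": 80, "tz": 0, "ax": 0, "ay": 0, "az": -16},
    {"hand": 0.6, "tx": 42.5, "ty": 91.7, "tz": 0, "ax": 0, "ay": 0, "az": -24},
    {"hand": 0.6, "tx": 42.5, "ty": 91.7, "tz": 25, "ax": 0, "ay": 0, "az": -24},
    {"hand": 0.6, "tx": 42.5, "ty": 91.7, "tz": 50, "ax": 0, "ay": 0, "az": -24},
    {"hand": 0.6, "tx": 42.5, "ty": 91.7, "tz": 50, "ax": 0, "ay": 0, "az": -24},
    {"hand": 0.6, "tx": 42.5, "ty": 91.7, "tz": 50, "ax": 0, "ay": 0, "az": -24}
  ]
}}

```text
clock: 13.5
tool_pos: [0.5785, -0.0199, 0.1342]
eef_rot: [0.708, 0.706, -0.0, -0.0]
force: [-0.2, 0.1, -0.2]
finger_gap: 0.0547
```

```bash
python3 chk.py
```

```text
t 13.55 yaw -0.1 tau [-0.11  0.08  0.01] F [ 0.2 -0.1  0.7] gap 0.0547 q6 -0.14
bow shift px (dx,dy) 0 0 score 0.573 at0 0.573
```

Request:
{"method": "drive_tool", "body": {
  "steps": [
    {"hand": 0.6, "tx": 0, "ty": 0, "tz": 20, "ax": 0, "ay": 0, "az": 0},
    {"hand": 0.6, "tx": 0, "ty": 0, "tz": 37, "ax": 0, "ay": 0, "az": 0},
    {"hand": 0.6, "tx": 0, "ty": 0, "tz": 37, "ax": 0, "ay": 0, "az": 0},
    {"hand": 0, "tx": 0, "ty": 0, "tz": 37, "ax": 0, "ay": 0, "az": 0},
    {"hand": 0, "tx": 0, "ty": 0, "tz": 37, "ax": 0, "ay": 0, "az": 0},
    {"hand": 0, "tx": 0, "ty": 0, "tz": 37, "ax": 0, "ay": 0, "az": 0},
    {"hand": 0, "tx": 0, "ty": 0, "tz": 37, "ax": 0, "ay": 0, "az": 0},
    {"hand": 0, "tx": 0, "ty": 0, "tz": 37, "ax": 0, "ay": 0, "az": 0},
    {"hand": 0, "tx": 0, "ty": 0, "tz": 37, "ax": 0, "ay": 0, "az": 0},
    {"hand": 0, "tx": 0, "ty": 0, "tz": 37, "ax": 0, "ay": 0, "az": 0},
    {"hand": 0, "tx": 0, "ty": 0, "tz": 37, "ax": 0, "ay": 0, "az": 0}
  ],
  "newtons": 45
}}

```text
clock: 14.65
tool_pos: [0.5809, -0.02, 0.0977]
eef_rot: [0.707, 0.707, 0.002, 0.002]
force: [10.2, 1.2, 0.1]
finger_gap: 0.0092
```

```bash
python3 chk.py
```

```text
t 14.7 yaw 0.0 tau [ 0.16 -1.58  0.23] F [ 8.4  1.4 -0.4] gap 0.009 q6 -0.14
bow shift px (dx,dy) 1 1 score 0.425 at0 0.411
```

Request:
{"method": "drive_tool", "body": {
  "steps": [
    {"hand": 0, "tx": 0, "ty": 2, "tz": -3, "ax": 0, "ay": 0, "az": 0},
    {"hand": 0, "tx": 0, "ty": 2, "tz": -7, "ax": 0, "ay": 0, "az": 0},
    {"hand": 0, "tx": 0, "ty": 2, "tz": -11, "ax": 0, "ay": 0, "az": 0},
    {"hand": 0, "tx": 0, "ty": 2, "tz": -15, "ax": 0, "ay": 0, "az": 0},
    {"hand": 0, "tx": 0, "ty": 2, "tz": -19, "ax": 0, "ay": 0, "az": 0},
    {"hand": 0, "tx": 0, "ty": 2, "tz": -23, "ax": 0, "ay": 0, "az": 0},
    {"hand": 0, "tx": 0, "ty": 2, "tz": -26, "ax": 0, "ay": 0, "az": 0},
    {"hand": 0, "tx": 0, "ty": 2, "tz": -28, "ax": 0, "ay": 0, "az": 0},
    {"hand": 0, "tx": 0, "ty": 2, "tz": -29, "ax": 0, "ay": 0, "az": 0},
    {"hand": 0, "tx": 0, "ty": 2, "tz": -29, "ax": 0, "ay": 0, "az": 0},
    {"hand": 0, "tx": 0, "ty": 2, "tz": -29, "ax": 0, "ay": 0, "az": 0}
  ]
}}

```text
clock: 15.8
tool_pos: [0.581, -0.02, 0.126]
eef_rot: [0.707, 0.707, 0.0, 0.0]
force: [6.6, -0.3, -8.4]
finger_gap: 0.009
```

```bash
python3 chk.py
python3 - <<'E'
from h import *
s=env.capture('scene')['pixels']; c=env.capture('top')['pixels']
a=cv2.resize(s[150:300,240:400],(512,480)); b=cv2.resize(c[150:310,230:400],(288,271)); b=cv2.copyMakeBorder(b,0,209,0,0,0)
cv2.imwrite('pics/s5.png',np.hstack([a,b])[:,:,::-1])
E
```

```text
t 15.85 yaw 0.0 tau [-0.15 -1.13  0.18] F [ 7.3  0.  -8.9] gap 0.0091 q6 -0.14
bow shift px (dx,dy) 4 3 score 0.568 at0 0.509
```

View pics/s5.png

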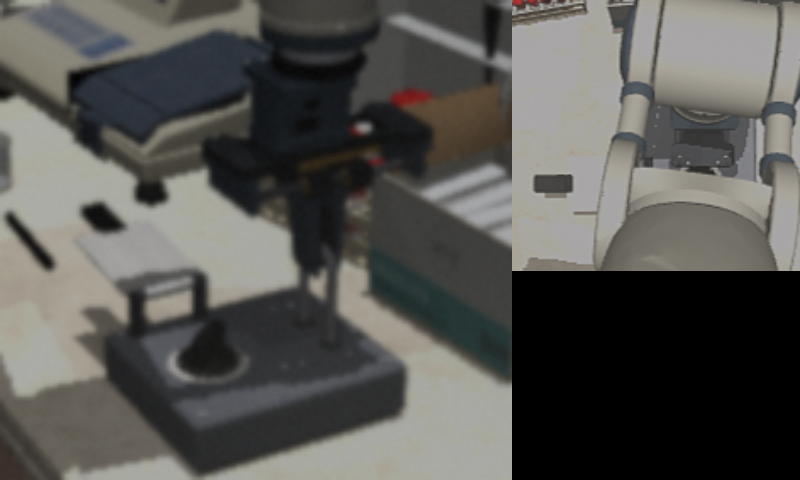

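The shackle is up and held by the fingers. The downward pull of about 8.7 N matches 29 mm of spring stretch, so it sits at about 38 mm. The cover is still turned over.

```bash
python3 -c "
from station import env
print(env.sign_off()); print(env.get_obs()['force'])"
```

```text
the job is handed in; nothing more can be done
None
the job is handed in; nothing more can be done
```

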